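# Close the mixer-attachment case

## Robot

A 6-joint arm with a two-finger parallel gripper is mounted at the origin on the work surface. World frame = base frame: x ahead of the robot, y to its left, z up, the work surface at z = 0. Lengths are in m, angles in degrees, forces in N, time in s.
With the tool pointing down it reaches from about 0.3 to 0.85 m from the base axis. Payload 4.2 kg.
Tool frame: the origin (TCP) lies between the finger pads; the fingertips stand 11 mm ahead of it and the grasp point (between the pads) lies 8 mm behind it; x points along the fingers, y is the direction in which the jaws open and shut, and the axes are right-handed (so a half turn about x gives the same grasp; the last joint's range is limited). The gripper opens to 91 mm and grips with 3 to 60 N. Pads are 32 mm wide; open, the fingers measure 118 mm over their backs; the gripper's body (76 mm by 178 mm) begins 60 mm behind the grasp point.
Start: joints at [72.594, 18.312, 89.639, -0, 72.044, -1.146], TCP at [0.161, 0.552, 0.225] pointing down, gripper open.
Joint ranges: [-177.97, 177.97], [-48.28, 115.42], [12.27, 149.76], [-77.06, 257.06], [2.81, 150.46], [-146.56, 146.56]. Speed limits (degrees/s): [147.25, 147.25, 180, 180, 180, 180].

## Interface

Orientations are given as a 3x3 rotation matrix whose columns are the frame's x, y, z axes.
In Python, from bench import bot gives the robot as it stands. The module is installed in compiled form; this text tells all that it offers.
- The arm moves only by the tool move_arm, never from a script. Its argument "moves" is a list of rows, each a list of 5 numbers: the shift along the tool's x, y, z in m, then the turn about the tool's x in rad, then the gripper's target within -1 to 1 (fully open at 1, half-way at 0, shut at -1). A call has exactly 10 rows; each row shifts and turns the pose as measured when the row begins, along the tool's axes as they then stand; what a row does not reach is not made up. A row lasts 1/12 s, in which the tool goes at most 41.7 mm and 7.16 degrees, less where a joint would pass 70% of its speed; a pose out of reach is approached as far as the arm can. A call with a gripper value outside its range is refused whole. The fingers move at their own pace and stop on an object; "grip_force" is the grip in N (left out, the last holds). Time passes only in rows, so rows that do not move let the fingers close, or fill a call up. It gives the time, the measured TCP pose, the force and the opening at its end, in the units of the state.
- bot.get_obs(): the state, without advancing time (a new reading comes with each control period).
- bot.capture(name): name is "scene" or "top" or "wrist"; returns the picture (400x640x3 uint8, blue, green, red); there is no depth.
- bot.get_calibration(name): a dict with "fx", "fy", "cx", "cy" (pixels), "extrinsics" (4x4, takes a point from world to camera coordinates); the wrist camera has in their place "mount" (4x4, takes a point from camera to tool coordinates, whose origin is the TCP and whose axes are the tool frame's). Camera axes: x right, y up, looking along -z (the intrinsics and any distortion apply to the point x, -y, -z); pixel columns grow to the right and rows downward; lengths in m; the calibration is good to about 2 mm. A picture is of the moment at which its call begins: read the wrist's pose just before it. get_calibration takes no time and is no camera call.
- bot.job_done(): hands the job in, once; it reports no verdict.
The state is a dict: "time_s": time; "joints": joint angles; "dq": joint speeds; "joint_efforts": joint torques, N m; "tool_pos": TCP position; "tool_rot": TCP orientation; "force": force on the tool from outside, world axes, zero at the start; "torque": the same for the moment, N m; "opening": opening from 0.0 (shut) to 1.0 (fully open).
Only numpy, scipy, OpenCV 4.12 (cv2) and the standard library are available. Lean on these libraries where they do the work, as an engineer would, in place of code of your own. Each camera call takes 0.05 s, during which the arm holds its last target. There are 200 camera calls.

## Task

Pack up the mixer-attachment case on the wooden block using pushes of the fingertips only: first push the white upright flap inside it down until it lies flat over the beaters, and only then push the open lid over until the case is fully shut. Swing the lid over gently, without slamming it, and leave the jar, jug, spoon and jar lid standing or lying where they are; finish with the hand clear.

Things in the scene. Friction and masses are not known exactly. Their poses are not given: they have to be found in the camera images.
- case: Grey open plastic storage case, fixed on a thick wooden block (340 x 575 mm) whose top is 8 to 48 mm above the worktop; outer size 220 (its x) x 200 (its y) x 75 mm high, walls 6 mm, turned about the vertical by up to 0.75 rad. Origin: centre of its underside, on the block's top. The lid is hinged on its +y wall, the flap inside its -y wall. Two beaters and a dough hook lie in it, fixed.
- lid_hinge (a point): Middle of the lid's hinge line, which runs along the case's x axis at y = +100, z = 75.5 mm in the case frame. The stiff hinge (about 0.4 N m) holds the lid at any angle, so it does not fall: push it all the way, on its outer face, towards the case's -y and then down (3 to 6 N near the free edge). A raised flap blocks it.
- lid (a joint): Lid angle, rad: 0 = shut flat on the case, 1.57 = upright; starts at 1.5 to 1.85 (standing on edge or leaning outward, away from the case), stop at 1.9. Lid: grey panel 224 (along x) x 202 (hinge to free edge) x 8 mm, 0.3 kg; shut, it covers z = 75.5 to 83.5 mm in the case frame.
- lid_edge (a point): Middle of the lid's free edge, half-way through its thickness, 202 mm from the lid's hinge line. Its axes: y points from the free edge to the hinge, z out of the outer face (up when shut).
- flap_hinge (a point): Middle of the flap's hinge line, which runs along the case's x axis at y = -90, z = 52 mm in the case frame. The stiff hinge (about 0.1 N m) holds the flap at any angle: push it all the way down, on its outer face (the one facing away from the lid), towards the case's +y and then down (1 to 2 N near the free edge).
- flap (a joint): Flap angle, rad: 0 = folded down flat inside the case, 1.57 = upright; starts at 1.3 to 1.65, stop at 1.75. Flap: white plastic panel 140 (along x) x 115 (hinge to free edge) x 5 mm, 80 g; folded down, it covers z = 52 to 57 mm in the case frame, below the case's rim.
- flap_edge (a point): Middle of the flap's free edge, half-way through its thickness, 115 mm from the flap's hinge line. Its axes: y points from the hinge to the free edge, z out of the outer face (up when folded down).
- jar: Loose glass honey jar, 68 mm across, 95 mm high, upright, 0.45 kg, standing off the -y side of the case; origin at the centre of its underside. Leave alone.
- jug: Loose clear plastic measuring jug, about 100 mm across and 110 mm high with a handle to its +y, standing off the -y side of the case; origin at the centre of its underside. Leave alone.
- spoon: Loose steel spoon, about 190 mm long along its x, lying on the block off the +y side of the case. Leave alone.
- jarlid: Loose metal jar lid, 72 mm across, 12 mm high, lying off the +y side of the case; origin at the centre of its underside. Leave alone.

How it is judged:
By the outcome, as a careful person would: the job done as asked, in the order asked, and still so for the second after the job is handed in, with the robot touching nothing.
It also fails if it takes over 48 s, if anything falls off the work surface, if the arm or the gripper's body presses on something with over 40 N, if the wrist force passes 120 N, or if a joint passes its speed limit or range.

## Working session

There is one attempt and no reset: what is moved stays moved. The work goes in short steps, Python scripts to look and compute and a tool call to move; the robot and the scene stay as the last step left them, time stands still between calls to the robot, and variables do not carry over. Pictures are saved under pics/ and viewed, about 8 in all and at most 12, crops included, and the job is handed in when it is done.

Besides the shell and the picture viewer there is one more tool, called after "Call:" by a JSON object that holds its "op" and its "data", one argument or row to a line. move_arm: Moves the arm, as the interface text tells. Its arguments: {"type":"object","properties":{"moves":{"type":"array","items":{"type":"array","items":{"type":"number"}}},"grip_force":{"type":"number"}},"required":["moves"]}

```bash
mkdir -p pics
python3 - <<'E'
from bench import bot
import cv2,numpy as np
np.set_printoptions(precision=4,suppress=True)
for n in ("scene","top"):
    im=bot.capture(n); cv2.imwrite(f"pics/{n}0.png",im)
    print(n,bot.get_calibration(n))
print(bot.get_calibration("wrist"))
o=bot.get_obs();print(o)
E
```

```text
scene {'fx': 449.0485325195477, 'fy': 449.0485325195477, 'cx': 320.91896067851644, 'cy': 199.97064829461414, 'extrinsics': array([[-0.5459,  0.8379, -0.0009,  0.2373],
       [-0.6011, -0.3909,  0.6971,  0.2966],
       [ 0.5837,  0.3811,  0.717 , -1.5104],
       [ 0.    ,  0.    ,  0.    ,  1.    ]])}
top {'fx': 474.38734841074773, 'fy': 474.38734841074773, 'cx': 328.0500302630048, 'cy': 195.70801529895812, 'extrinsics': array([[-0.0289, -0.9995,  0.0115,  0.0767],
       [ 0.9872, -0.0267,  0.1575, -0.5722],
       [-0.1571,  0.0159,  0.9875, -1.2338],
       [ 0.    ,  0.    ,  0.    ,  1.    ]])}
{'fx': 357.5446443121193, 'fy': 357.5446443121193, 'cx': 321.4579916780146, 'cy': 201.01378207931188, 'mount': array([[ 0.0001,  0.2352, -0.9719, -0.1601],
       [ 1.    , -0.0005, -0.    , -0.0004],
       [-0.0005, -0.9719, -0.2352, -0.0663],
       [ 0.    ,  0.    ,  0.    ,  1.    ]])}
{'time_s': 0.1, 'joints': array([72.5954, 18.3476, 89.6999, -0.0002, 72.0412, -1.1473]), 'dq': array([-0.0828, -0.0939, -0.2151,  0.0258, -0.0763,  0.067 ]), 'joint_efforts': array([ -0.0004, -41.3334, -23.2508,   0.0729,   0.0423,  -0.0001]), 'tool_pos': array([0.1609, 0.5516, 0.2242]), 'tool_rot': array([[-0.0005,  0.2799,  0.96  ],
       [-0.0015,  0.96  , -0.28  ],
       [-1.    , -0.0015, -0.    ]]), 'force': array([-0.0857,  0.0608, -0.8795]), 'torque': array([-0.0047, -0.0302,  0.0143]), 'opening': 0.999060073163634}
```

View pics/scene0.png

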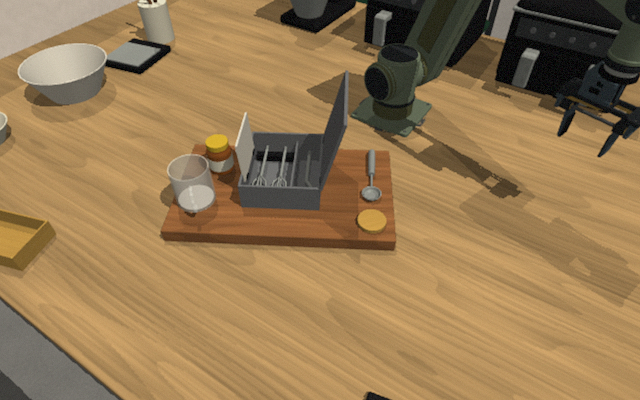

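View pics/top0.png

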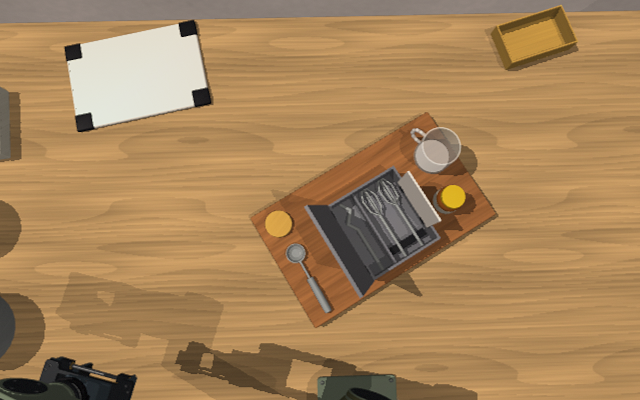

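The scene view shows the case on the block, with the lid (~345,75 to 320,195) leaning outward and the flap (~243,120) upright. The jar and jug are on the flap side, the spoon and jar lid on the hinge side. In the top view the block's corners are near (428,113), (497,215), (317,327) and (250,216). I'll enlarge both.

Run:
```python
import cv2
a=cv2.imread("pics/top0.png")[100:340,240:510]; cv2.imwrite("pics/topc.png",cv2.resize(a,None,fx=2.5,fy=2.5,interpolation=cv2.INTER_CUBIC))
a=cv2.imread("pics/scene0.png")[60:260,150:410]; cv2.imwrite("pics/scenec.png",cv2.resize(a,None,fx=3,fy=3,interpolation=cv2.INTER_CUBIC))
```

```text
(no output)
```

View pics/topc.png

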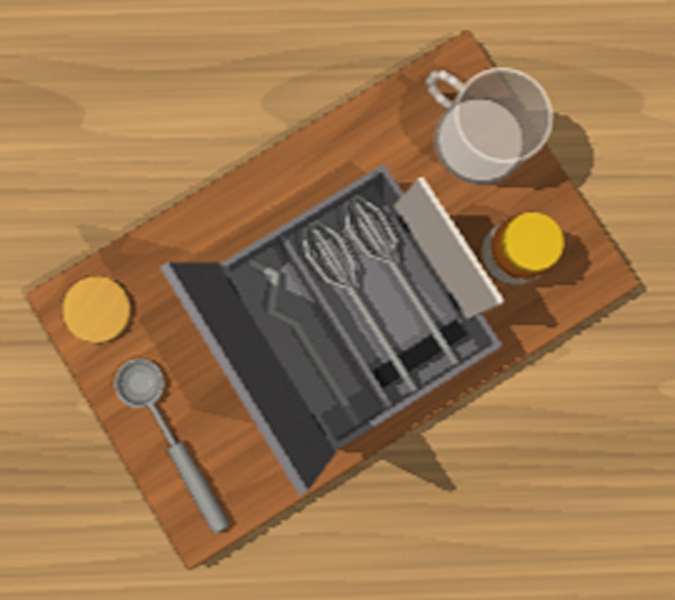

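View pics/scenec.png

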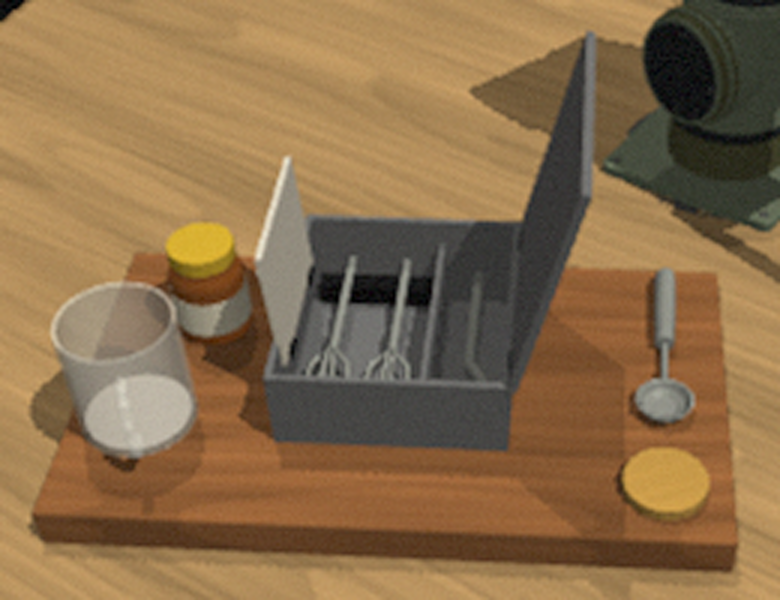

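```bash
cat > h.py <<'E'
from bench import bot
import numpy as np, cv2
from scipy.optimize import least_squares
np.set_printoptions(precision=4,suppress=True)
def proj(n,P):
    c=bot.get_calibration(n); P=np.atleast_2d(P); E=c["extrinsics"]
    q=P@E[:3,:3].T+E[:3,3]
    return np.c_[c["cx"]+c["fx"]*q[:,0]/-q[:,2], c["cy"]-c["fy"]*q[:,1]/-q[:,2]]
def lid(th,x,r,t): return [x,.100-r*np.cos(th)+t*np.sin(th),.0755+r*np.sin(th)+t*np.cos(th)]
def flap(f,x,r,t): return [x,-.090+r*np.cos(f)-t*np.sin(f),.052+r*np.sin(f)+t*np.cos(f)]
def toW(p,L):
    c,s=np.cos(p[3]),np.sin(p[3]); R=np.array([[c,-s,0],[s,c,0],[0,0,1]])
    return np.atleast_2d(L)@R.T+np.array(p[:3])
E
python3 - <<'E'
from h import *
T=lambda u,v:(240+u/2.5,100+v/2.5)
S=lambda u,v:(150+u/3,60+v/3)
def model(p):
    a,f=p[4],p[5]
    return {"top":[([.11,-.1,.075],T(387,168)),([-.11,-.1,.075],T(500,343)),(lid(a,.112,.202,.008),T(163,267)),(lid(a,-.112,.202,.008),T(304,493)),
      (flap(f,.07,.115,.0025),T(420,178)),(flap(f,-.07,.115,.0025),T(503,300))],
     "scene":[([.11,-.1,.075],S(267,378)),([.11,-.1,0],S(278,440)),([.11,.1,0],S(508,448)),([-.11,-.1,.075],S(308,217)),
      (lid(a,.112,.202,.008),S(595,200)),(lid(a,-.112,.202,.008),S(594,36)),(flap(f,.07,.115,.0025),S(260,262)),(flap(f,-.07,.115,.0025),S(287,158))]}
def res(p): return np.concatenate([(proj(n,toW(p,[x[0] for x in l]))-np.array([x[1] for x in l])).ravel() for n,l in model(p).items()])
r=least_squares(res,[.45,-.05,.03,.5,1.7,1.5],loss="soft_l1")
p=r.x;print(p);print(res(p).reshape(-1,2))
np.save("p.npy",p)
# jar,jug on block plane
def ray(n,uv,z):
    return least_squares(lambda q:(proj(n,[[q[0],q[1],z]])-uv).ravel(),[.45,-.1]).x
for nm,n,uv,z in [("jar","top",T(533,242),p[2]+.09),("jar","scene",S(203,245),p[2]+.092),("jug","top",T(507,115),p[2]+.11),("jug","scene",S(115,312),p[2]+.11)]:
    q=ray(n,np.array(uv),z); c,s=np.cos(p[3]),np.sin(p[3]);d=q-p[:2];print(nm,q,"case",[c*d[0]+s*d[1],-s*d[0]+c*d[1]])
E
```

```text
[ 0.4923 -0.0781  0.0346  0.5265  1.8233  1.6413]
[[-1.5543 -1.4292]
 [ 0.6507  0.9611]
 [-0.3449  0.313 ]
 [-0.4584  0.9986]
 [ 0.2344 -0.0442]
 [-0.2507  0.8322]
 [-0.6172  0.7647]
 [-0.415   1.0381]
 [ 0.5644  1.2285]
 [-0.1957 -0.3505]
 [-1.3694 -0.7932]
 [-0.0769 -0.7397]
 [-0.641  -0.083 ]
 [ 0.2437  0.2333]]
jar [ 0.5501 -0.2548] case [np.float64(-0.0389041388795164), np.float64(-0.181840939110407)]
jar [ 0.5474 -0.255 ] case [np.float64(-0.04127329815763969), np.float64(-0.18068309792203438)]
jug [ 0.6778 -0.2319] case [np.float64(0.08304409750650679), np.float64(-0.22623615195545466)]
jug [ 0.6683 -0.2379] case [np.float64(0.07177056693326374), np.float64(-0.2266258006674277)]
```

Call:
{"op": "move_arm", "data": {
  "moves": [
    [-0.016,0,0,0.08,-1],
    [-0.016,0,0,0.08,-1],
    [-0.016,0,0,0.08,-1],
    [-0.016,0,0,0.08,-1],
    [-0.016,0,0,0.08,-1],
    [-0.016,0,0,0.08,-1],
    [-0.016,0,0,0.08,-1],
    [-0.016,0,0,0.08,-1],
    [-0.016,0,0,0.08,-1],
    [-0.016,0,0,0.08,-1]
  ]
}}

```text
time_s: 0.93
tool_pos: [0.1599, 0.5486, 0.381]
tool_rot: [[-0.007, 0.901, 0.434], [-0.024, 0.434, -0.901], [-1.0, -0.017, 0.018]]
force: [0.6, 1.1, 0.2]
opening: 0.298
```

```bash
cat > st.py <<'E'
from h import *
import sys
# prints state in case frame; optional target TIP y,z (case), x -> shift in tool axes
p=np.load("p.npy"); o=bot.get_obs(); R=o["tool_rot"]; t=o["tool_pos"]
c,s=np.cos(p[3]),np.sin(p[3]); C=np.array([[c,-s,0],[s,c,0],[0,0,1]])
tip=C.T@(t+R[:,0]*.011-p[:3])
print("t",round(o["time_s"],2),"tcp",t,"tipcase",tip,"F case",C.T@o["force"],"open",o["opening"])
des=np.c_[[0,0,-1],[c,s,0],[s,-c,0]]
import cv2
print("turn vec(tool)",cv2.Rodrigues(R.T@des)[0].ravel(),"j",o["joints"])
for a in sys.argv[1:]:
    g=np.array(eval(a)); print(a,"shift(tool)",R.T@C@(g-tip))
E
python3 st.py "(0,-.14,.3)"
```

```text
t 0.93 tcp [0.1599 0.5486 0.381 ] tipcase [0.0273 0.7086 0.3354] F case [1.0445 0.6801 0.1881] open 0.29754067491490727
turn vec(tool) [-0.0778  0.0175  0.0176] j [72.5952 15.8463 71.2512 -0.0068 94.3249 46.8841]
(0,-.14,.3) shift(tool) [0.0502 0.0394 0.8474]
```

Call:
{"op": "move_arm", "data": {
  "moves": [
    [0,0,0.04,-0.039,-1],
    [0,0,0.041,-0.039,-1],
    [0,0,0.041,0,-1],
    [0,0,0.041,0,-1],
    [0,0,0.041,0,-1],
    [0,0,0.041,0,-1],
    [0,0,0.041,0,-1],
    [0,0,0.041,0,-1],
    [0,0,0.041,0,-1],
    [0,0,0.041,0,-1]
  ]
}}

```text
time_s: 1.77
tool_pos: [0.3623, 0.1917, 0.3843]
tool_rot: [[-0.009, 0.856, 0.517], [-0.022, 0.516, -0.856], [-1.0, -0.019, 0.014]]
force: [1.4, 0.6, -0.1]
opening: 0.006
```

```bash
python3 st.py "(0,-.14,.3)"
```

```text
t 1.77 tcp [0.3623 0.1917 0.3843] tipcase [0.0229 0.2984 0.3388] F case [ 1.484  -0.1927 -0.1094] open 0.005851104818025936
turn vec(tool) [0.0163 0.014  0.019 ] j [26.9598 -0.1371 89.8603 -0.8684 91.3106 -4.1508]
(0,-.14,.3) shift(tool) [ 0.0454 -0.0293  0.4374]
```

Call:
{"op": "move_arm", "data": {
  "moves": [
    [0,-0.003,0.041,0,-1],
    [0,-0.003,0.041,0,-1],
    [0,-0.003,0.041,0,-1],
    [0,-0.003,0.041,0,-1],
    [0,-0.003,0.041,0,-1],
    [0,-0.003,0.041,0,-1],
    [0,-0.003,0.041,0.016,-1],
    [0,-0.003,0.041,0,-1],
    [0,-0.003,0.041,0,-1],
    [0,-0.003,0.041,0,-1]
  ]
}}

```text
time_s: 2.6
tool_pos: [0.543, -0.1839, 0.3876]
tool_rot: [[-0.013, 0.866, 0.5], [-0.019, 0.5, -0.866], [-1.0, -0.021, 0.01]]
force: [0.7, 0.7, 0.5]
opening: 0.002
```

```bash
python3 st.py "(0,-.14,.14)"
```

```text
t 2.6 tcp [ 0.543  -0.1839  0.3876] tipcase [-0.0096 -0.1171  0.342 ] F case [0.9041 0.2504 0.4796] open 0.0018558750014338523
turn vec(tool) [-0.0031  0.0102  0.0207] j [-19.1348  15.4211  70.935   -1.2824  93.9741 -49.2059]
(0,-.14,.14) shift(tool) [0.202  0.0139 0.0208]
```

Call:
{"op": "move_arm", "data": {
  "moves": [
    [0,0.007,0.012,0,-1],
    [0,0.007,0.012,0,-1],
    [0.03,0,0,0,-1],
    [0.03,0,0,0,-1],
    [0.03,0,0,0,-1],
    [0.03,0,0,0,-1],
    [0.03,0,0,0,-1],
    [0.02,0,0,0,-1],
    [0.02,0,0,0,-1],
    [0,0,0,0,-1]
  ]
}}

```text
time_s: 3.43
tool_pos: [0.5666, -0.2138, 0.1818]
tool_rot: [[-0.02, 0.872, 0.489], [-0.019, 0.488, -0.872], [-1.0, -0.027, 0.007]]
force: [-0.7, 0.8, -0.2]
opening: 0.005
```

```bash
python3 - <<'E'
from h import *
a=bot.capture("scene")[60:260,150:410]; b=bot.capture("top")[100:340,240:510]
cv2.imwrite("pics/c1.png",np.hstack([cv2.resize(a,(416,320)),cv2.resize(b,(360,320))]))
E
python3 st.py
```

```text
t 3.53 tcp [ 0.5692 -0.2147  0.1863] tipcase [-0.0024 -0.1569  0.1407] F case [ 0.2141 -0.6837 -0.05  ] open 0.006725681120730324
turn vec(tool) [-0.0161  0.013   0.022 ] j [-20.9746  22.8789  88.3837  -1.5482  68.9662 -49.6617]
```

View pics/c1.png

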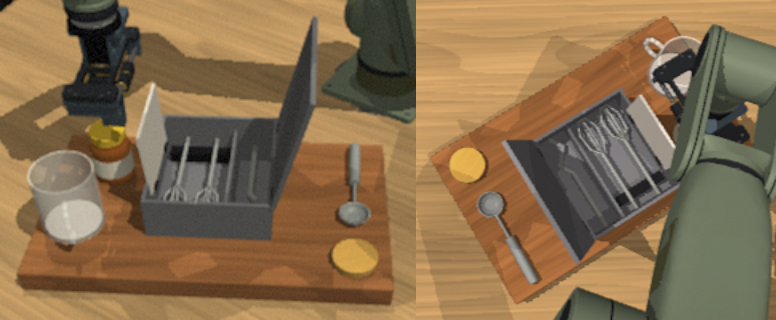

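The fingers are above the jar and behind the flap at about (95,110) in the left panel, and everything is undisturbed. Now I'll push the flap.

Call:
{"op": "move_arm", "data": {
  "moves": [
    [0,0,-0.008,-0.016,-1],
    [0,0,-0.008,0,-1],
    [0,0,-0.008,0,-1],
    [0,0,-0.008,0,-1],
    [0,0,-0.008,0,-1],
    [0,0,-0.008,0,-1],
    [0.001,0,-0.008,0,-1],
    [0.001,0,-0.008,0,-1],
    [0.001,0,-0.008,0,-1],
    [0.001,0,-0.007,0,-1]
  ]
}}

```text
time_s: 4.37
tool_pos: [0.5302, -0.1419, 0.1895]
tool_rot: [[0.005, 0.864, 0.504], [-0.03, 0.504, -0.863], [-1.0, -0.011, 0.029]]
force: [-0.0, -1.9, -0.1]
opening: 0.002
```

```bash
python3 st.py "(0,-.048,.119)" "(0,-.027,.091)"
```

```text
t 4.37 tcp [ 0.5302 -0.1419  0.1895] tipcase [ 0.0006 -0.0746  0.1439] F case [-1.0064 -1.6529 -0.1482] open 0.002463051616474163
turn vec(tool) [0.0022 0.0285 0.0107] j [-15.2465  17.0704  96.8369  -1.7425  65.3685 -44.8207]
(0,-.048,.119) shift(tool) [ 0.0242 -0.0002 -0.0273]
(0,-.027,.091) shift(tool) [ 0.0515  0.0001 -0.0491]
```

Call:
{"op": "move_arm", "data": {
  "moves": [
    [0.004,0,-0.007,0,-1],
    [0.004,0,-0.006,0,-1],
    [0.005,0,-0.006,0,-1],
    [0.005,0,-0.005,0,-1],
    [0.005,0,-0.005,0,-1],
    [0.006,0,-0.005,0,-1],
    [0.006,0,-0.004,0,-1],
    [0.006,0,-0.004,0,-1],
    [0.006,0,-0.004,0,-1],
    [0.006,0,-0.003,0,-1]
  ]
}}

```text
time_s: 5.2
tool_pos: [0.5029, -0.0953, 0.13]
tool_rot: [[0.006, 0.863, 0.504], [-0.029, 0.504, -0.863], [-1.0, -0.01, 0.028]]
force: [0.1, -0.2, 0.7]
opening: 0.006
```

```bash
python3 st.py "(0,-.018,.056)"
```

```text
t 5.2 tcp [ 0.5029 -0.0953  0.13  ] tipcase [ 0.0004 -0.0206  0.0844] F case [-0.0153 -0.2297  0.6511] open 0.005827084452259095
turn vec(tool) [0.0023 0.0275 0.0095] j [-11.0401  17.1569 106.3633  -1.8674  55.863  -40.2964]
(0,-.018,.056) shift(tool) [ 0.0283 -0.0001 -0.0033]
```

Call:
{"op": "move_arm", "data": {
  "moves": [
    [0.004,0,-0.001,0,-1],
    [0.004,0,-0.001,0,-1],
    [0.004,0,-0.001,0,-1],
    [0.004,0,0,0,-1],
    [0.004,0,0,0,-1],
    [0.004,0,0,0,-1],
    [0.003,0,0,0,-1],
    [0.002,0,0,0,-1],
    [0.002,0,0,0,-1],
    [0.001,0,0,0,-1]
  ]
}}

```text
time_s: 6.03
tool_pos: [0.5005, -0.0923, 0.1068]
tool_rot: [[0.007, 0.864, 0.503], [-0.027, 0.503, -0.864], [-1.0, -0.008, 0.026]]
force: [-2.2, 1.0, 5.1]
opening: 0.003
```

```bash
python3 st.py
```

```text
t 6.03 tcp [ 0.5005 -0.0923  0.1068] tipcase [-0.0002 -0.0167  0.0612] F case [-1.3599  1.9882  5.108 ] open 0.0034634947525353046
turn vec(tool) [0.0003 0.0263 0.0078] j [-10.8361  18.4053 108.4914  -1.8039  52.4617 -39.9306]
```

Call:
{"op": "move_arm", "data": {
  "moves": [
    [0.003,0,0,0,-1],
    [0.003,0,0,0,-1],
    [0.003,0,0,0,-1],
    [0.003,0,0,0,-1],
    [0,0,0,0,-1],
    [-0.01,0,0,0,-1],
    [-0.02,0,0,0,-1],
    [-0.03,0,0,0,-1],
    [-0.035,0,0,0,-1],
    [-0.035,0,0,0,-1]
  ]
}}

```text
time_s: 6.87
tool_pos: [0.4939, -0.0889, 0.2343]
tool_rot: [[-0.007, 0.866, 0.501], [-0.023, 0.5, -0.866], [-1.0, -0.018, 0.017]]
force: [0.4, -0.6, 0.8]
opening: 0.006
```

```bash
python3 st.py
python3 - <<'E'
from h import *
a=bot.capture("scene")[60:260,150:410]; b=bot.capture("top")[100:340,240:510]
cv2.imwrite("pics/c2.png",np.hstack([cv2.resize(a,(416,320)),cv2.resize(b,(360,320))]))
E
```

```text
t 6.87 tcp [ 0.4939 -0.0889  0.2343] tipcase [-0.0043 -0.0104  0.1887] F case [ 0.0582 -0.7337  0.8125] open 0.0055624436406938975
turn vec(tool) [-0.0024  0.0167  0.0178] j [-10.6172  11.4423  97.8378  -1.4696  70.8765 -40.1644]
```

View pics/c2.png

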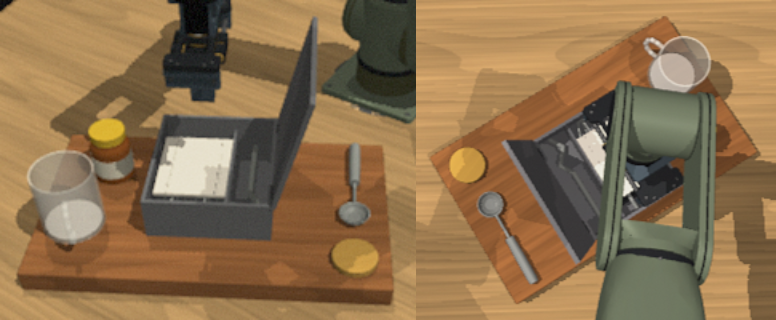

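Call:
{"op": "move_arm", "data": {
  "moves": [
    [-0.04,0,0,0,-1],
    [-0.04,0,0,0,-1],
    [-0.04,0,0,0,-1],
    [-0.03,0,0,0,-1],
    [0,0,-0.04,0,-1],
    [0,0,-0.041,0,-1],
    [0,0,-0.041,0,-1],
    [0,0,-0.041,0,-1],
    [0,0,-0.041,0,-1],
    [0,0,-0.03,0,-1]
  ]
}}

```text
time_s: 7.8
tool_pos: [0.3782, 0.118, 0.3769]
tool_rot: [[-0.005, 0.874, 0.487], [-0.026, 0.486, -0.873], [-1.0, -0.017, 0.02]]
force: [0.5, 0.7, 0.6]
opening: 0.004
```

```bash
python3 st.py "(0,.22,.24)"
python3 - <<'E'
from h import *
p=np.load("p.npy")
for f in (0,.1,.2):
    q=proj("scene",toW(p,[flap(f,.07,.115,.005),flap(f,-.07,.115,.005),flap(f,.07,0.0,.005)])); print(f,((q-[150,60])*1.6))
E
```

```text
t 7.8 tcp [0.3782 0.118  0.3769] tipcase [-0.0003  0.2267  0.3313] F case [0.8084 0.314  0.6027] open 0.004011817094651546
turn vec(tool) [-0.0182  0.0203  0.0168] j [ 16.7758  -1.6075  92.3298  -1.3492  89.9544 -12.3362]
(0,.22,.24) shift(tool) [0.0914 0.0019 0.0048]
0 [[225.7659 196.1638]
 [233.6793 140.0325]
 [153.6619 193.6674]]
0.1 [[224.7318 190.8577]
 [232.7801 134.7739]
 [153.352  193.668 ]]
0.2 [[222.9614 185.5269]
 [231.2042 129.5005]
 [153.049  193.6915]]
```

The flap's corners in the picture (near 227,198; far 234,140) match the model at angle 0, so it lies flat. Next I'll lower the fingers behind the lid.

Call:
{"op": "move_arm", "data": {
  "moves": [
    [0.02,0,0,-0.018,-1],
    [0.02,0,0,0,-1],
    [0.02,0,0,0,-1],
    [0.02,0,0,0,-1],
    [0.01,0,0,0,-1],
    [0,0,0.008,0,-1],
    [0,0,0.008,0,-1],
    [0,0,0.008,0,-1],
    [0,0,0.008,0,-1],
    [0,0,0.008,0,-1]
  ]
}}

```text
time_s: 8.63
tool_pos: [0.3951, 0.0844, 0.2796]
tool_rot: [[-0.008, 0.857, 0.516], [-0.025, 0.515, -0.857], [-1.0, -0.02, 0.018]]
force: [-0.5, -0.5, -0.1]
opening: 0.002
```

```bash
python3 st.py "(0,.124,.24)"
```

```text
t 8.63 tcp [0.3951 0.0844 0.2796] tipcase [-0.0027  0.1891  0.2341] F case [-0.7005 -0.2238 -0.0847] open 0.002193685065568582
turn vec(tool) [0.0152 0.0177 0.0199] j [ 11.4941   1.0165 103.3443  -1.3715  76.3873 -19.2137]
(0,.124,.24) shift(tool) [-0.0048  0.0016  0.0652]
```

Next, a gentle push at about 70 mm/s.

Call:
{"op": "move_arm", "data": {
  "moves": [
    [0,0,0.006,0.015,-1],
    [0,0,0.006,0,-1],
    [0,0,0.006,0,-1],
    [0,0,0.006,0,-1],
    [0,0,0.006,0,-1],
    [0,0,0.006,0,-1],
    [-0.001,0,0.006,0,-1],
    [-0.001,0,0.006,0,-1],
    [-0.001,0,0.006,0,-1],
    [-0.001,0,0.006,0,-1]
  ]
}}

```text
time_s: 9.47
tool_pos: [0.4287, 0.028, 0.2864]
tool_rot: [[-0.007, 0.867, 0.499], [-0.019, 0.499, -0.867], [-1.0, -0.016, 0.013]]
force: [-1.0, 3.7, -1.5]
opening: 0.009
```

```bash
python3 st.py "(0,.124,.24)" "(0,.06,.24)"
```

```text
t 9.47 tcp [0.4287 0.028  0.2864] tipcase [-0.0019  0.1235  0.2408] F case [ 1.0129  3.6441 -1.5294] open 0.008687924697237146
turn vec(tool) [-0.0042  0.0128  0.0159] j [  3.0073   3.121  100.1442  -1.096   77.2139 -26.6692]
(0,.124,.24) shift(tool) [ 0.0008  0.0019 -0.0005]
(0,.06,.24) shift(tool) [0.0016 0.0022 0.0635]
```

Call:
{"op": "move_arm", "data": {
  "moves": [
    [0,0,0.006,0,-1],
    [0,0,0.006,0,-1],
    [0,0,0.006,0,-1],
    [0,0,0.006,0,-1],
    [0.001,0,0.006,0,-1],
    [0.001,0,0.006,0,-1],
    [0.001,0,0.006,0,-1],
    [0.002,0,0.006,0,-1],
    [0.002,0,0.006,0,-1],
    [0.002,0,0.006,0,-1]
  ]
}}

```text
time_s: 10.3
tool_pos: [0.4615, -0.03, 0.2773]
tool_rot: [[-0.009, 0.867, 0.499], [-0.019, 0.499, -0.867], [-1.0, -0.017, 0.012]]
force: [0.1, 1.7, -0.1]
opening: 0.0
```

```bash
python3 st.py "(0,.0135,.214)" "(0,-.024,.178)"
```

```text
t 10.3 tcp [ 0.4615 -0.03    0.2773] tipcase [-0.0027  0.0569  0.2317] F case [ 0.949   1.3906 -0.0659] open 0.00019025782432445024
turn vec(tool) [-0.0042  0.012   0.0171] j [ -4.3575   6.462   97.7017  -1.155   76.2555 -34.0021]
(0,.0135,.214) shift(tool) [0.0182 0.0032 0.0432]
(0,-.024,.178) shift(tool) [0.0546 0.004  0.0803]
```

Call:
{"op": "move_arm", "data": {
  "moves": [
    [0.002,0,0.006,0,-1],
    [0.002,0,0.006,0,-1],
    [0.002,0,0.006,0,-1],
    [0.002,0,0.006,0,-1],
    [0.003,0,0.006,0,-1],
    [0.003,0,0.006,0,-1],
    [0.003,0,0.005,0,-1],
    [0.003,0,0.005,0,-1],
    [0.004,0,0.005,0,-1],
    [0.004,0,0.005,0,-1]
  ]
}}

```text
time_s: 11.13
tool_pos: [0.4924, -0.086, 0.2474]
tool_rot: [[-0.008, 0.867, 0.499], [-0.022, 0.499, -0.867], [-1.0, -0.018, 0.015]]
force: [-1.0, 1.1, 0.6]
opening: 0.003
```

```bash
python3 st.py "(0,-.024,.175)" "(0,-.049,.13)"
```

```text
t 11.13 tcp [ 0.4924 -0.086   0.2474] tipcase [-0.0041 -0.0071  0.2018] F case [-0.3493  1.4378  0.5961] open 0.0027973953839213173
turn vec(tool) [-0.0043  0.0147  0.018 ] j [-10.3739  10.8273  96.6943  -1.3695  72.7217 -39.8839]
(0,-.024,.175) shift(tool) [0.027  0.0046 0.0165]
(0,-.049,.13) shift(tool) [0.0724 0.0056 0.0408]
```

Call:
{"op": "move_arm", "data": {
  "moves": [
    [0.004,0,0.004,0,-1],
    [0.004,0,0.004,0,-1],
    [0.005,0,0.003,0,-1],
    [0.005,0,0.003,0,-1],
    [0.005,0,0.003,0,-1],
    [0.005,0,0.003,0,-1],
    [0.005,0,0.003,0,-1],
    [0.005,0,0.003,0,-1],
    [0.005,0,0.002,0,-1],
    [0.005,0,0.002,0,-1]
  ]
}}

```text
time_s: 11.97
tool_pos: [0.5103, -0.1178, 0.1954]
tool_rot: [[-0.004, 0.867, 0.499], [-0.025, 0.499, -0.866], [-1.0, -0.016, 0.019]]
force: [1.2, -0.0, 0.2]
opening: 0.003
```

```bash
python3 st.py "(0,-.052,.12)" "(0,-.059,.0875)"
```

```text
t 11.97 tcp [ 0.5103 -0.1178  0.1954] tipcase [-0.0046 -0.0436  0.1499] F case [ 0.9906 -0.5979  0.214 ] open 0.0027432701476825744
turn vec(tool) [-0.004   0.0194  0.0163] j [-13.3527  14.9127  99.0183  -1.5869  65.9917 -42.6456]
(0,-.052,.12) shift(tool) [0.0299 0.0051 0.0078]
(0,-.059,.0875) shift(tool) [0.0626 0.0057 0.0142]
```

Call:
{"op": "move_arm", "data": {
  "moves": [
    [0.004,0,0.001,0,-1],
    [0.004,0,0.001,0,-1],
    [0.004,0,0.001,0,-1],
    [0.005,0,0.001,0,-1],
    [0.005,0,0.001,0,-1],
    [0.005,0,0.001,0,-1],
    [0.005,0,0.001,0,-1],
    [0.005,0,0,0,-1],
    [0.004,0,0,0,-1],
    [0.003,0,0,0,-1]
  ]
}}

```text
time_s: 12.8
tool_pos: [0.5143, -0.1264, 0.1464]
tool_rot: [[-0.004, 0.866, 0.499], [-0.026, 0.499, -0.866], [-1.0, -0.016, 0.021]]
force: [-0.1, 0.5, 0.0]
opening: 0.005
```

```bash
python3 st.py "(0,-.059,.0875)"
```

```text
t 12.8 tcp [ 0.5143 -0.1264  0.1464] tipcase [-0.0055 -0.0531  0.1009] F case [0.1535 0.4966 0.0499] open 0.004982859223875806
turn vec(tool) [-0.0037  0.0206  0.0165] j [-14.1281  17.8839 102.477   -1.7489  59.5056 -43.197 ]
(0,-.059,.0875) shift(tool) [0.0134 0.0057 0.0056]
```

```bash
python3 - <<'E'
from h import *
a=bot.capture("scene")[60:260,150:410]; b=bot.capture("top")[100:340,240:510]
cv2.imwrite("pics/c3.png",np.hstack([cv2.resize(a,(416,320)),cv2.resize(b,(360,320))]))
E
python3 st.py
```

```text
t 12.9 tcp [ 0.5139 -0.1262  0.1463] tipcase [-0.0058 -0.0527  0.1007] F case [-0.3223  0.4179  1.027 ] open 0.005721727995115206
turn vec(tool) [-0.0037  0.0196  0.0174] j [-14.125   17.8915 102.4938  -1.7414  59.5594 -43.1977]
```

View pics/c3.png

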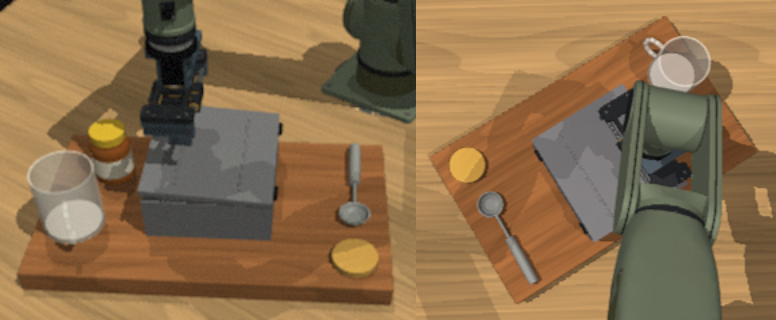

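The lid is nearly shut, with the fingertips on its outer face at about (170,135). I'll press on gently.

Call:
{"op": "move_arm", "data": {
  "moves": [
    [0.003,0,0,0,-1],
    [0.003,0,0,0,-1],
    [0.003,0,0,0,-1],
    [0.003,0,0,0,-1],
    [0.003,0,0,0,-1],
    [0.003,0,0,0,-1],
    [0.003,0,0,0,-1],
    [0.003,0,0,0,-1],
    [0.003,0,0,0,-1],
    [0.003,0,0,0,-1]
  ]
}}

```text
time_s: 13.73
tool_pos: [0.5145, -0.1268, 0.1331]
tool_rot: [[0.004, 0.867, 0.499], [-0.028, 0.499, -0.866], [-1.0, -0.011, 0.026]]
force: [-5.7, 0.7, 20.0]
opening: 0.007
```

```bash
python3 st.py
```

```text
t 13.73 tcp [ 0.5145 -0.1268  0.1331] tipcase [-0.0055 -0.0536  0.0875] F case [-4.5654  3.4556 20.0082] open 0.007306896868424194
turn vec(tool) [-0.0042  0.0257  0.0106] j [-14.1887  18.4652 103.8164  -1.7577  57.1384 -43.1697]
```

The 20 N reaction at z = 87.5 mm shows the same +4 mm offset as at the flap's stop, so the lid is shut. I'll retreat.

Call:
{"op": "move_arm", "data": {
  "moves": [
    [-0.005,0,0,0,-1],
    [-0.015,0,0,0,-1],
    [-0.03,0,0,0,-1],
    [-0.04,0,0,0,-1],
    [-0.04,0,0,0,-1],
    [-0.04,0,0,0,-1],
    [-0.04,0,0,0,-1],
    [0,0,-0.03,0,-1],
    [0,0,-0.04,0,-1],
    [0,0,-0.04,0,-1]
  ]
}}

```text
time_s: 14.57
tool_pos: [0.4605, -0.0269, 0.35]
tool_rot: [[0.005, 0.871, 0.491], [-0.026, 0.491, -0.871], [-1.0, -0.009, 0.025]]
force: [-0.2, 1.2, 0.3]
opening: -0.001
```

Call:
{"op": "move_arm", "data": {
  "moves": [
    [0,0,-0.04,0,-1],
    [0,0,-0.04,0,-1],
    [0,0,-0.04,0,-1],
    [0,0,-0.04,0,-1],
    [0,0,-0.04,0,-1],
    [0,0,-0.04,0,-1],
    [0,0,-0.03,0,-1],
    [0,0,-0.02,0,-1],
    [0,0,0,0,-1],
    [0,0,0,0,-1]
  ]
}}

```text
time_s: 15.4
tool_pos: [0.3051, 0.24, 0.3416]
tool_rot: [[0.005, 0.869, 0.495], [-0.021, 0.495, -0.868], [-1.0, -0.006, 0.021]]
force: [0.3, -0.6, 0.4]
opening: 0.006
```

```bash
python3 - <<'E'
from h import *
a=bot.capture("scene")[60:260,150:410]; b=bot.capture("top")[100:340,240:510]
cv2.imwrite("pics/c4.png",np.hstack([cv2.resize(a,(416,320)),cv2.resize(b,(360,320))]))
p=np.load("p.npy")
for th in (0,.05,.1):
    L=[lid(th,.112,.202,.008),lid(th,-.112,.202,.008),lid(th,.112,.202,0)]
    print(th,((proj("scene",toW(p,L))-[150,60])*1.6).round(1).tolist(),((proj("top",toW(p,L))-[240,100])*4/3+[416,0]).round(1).tolist())
E
python3 st.py
```

```text
0 [[139.1, 199.7], [162.5, 110.5], [139.8, 203.5]] [[621.3, 85.3], [686.1, 184.2], [620.7, 86.3]]
0.05 [[138.7, 194.9], [162.2, 105.8], [139.1, 198.7]] [[621.8, 84.3], [687.2, 184.1], [621.3, 85.2]]
0.1 [[138.5, 190.1], [162.2, 101.0], [138.7, 193.9]] [[622.1, 83.4], [688.0, 184.0], [621.8, 84.2]]
t 15.5 tcp [0.3057 0.2392 0.3416] tipcase [-0.002   0.3678  0.2961] F case [-0.494  -0.6845 -0.7085] open 0.0020223377985225943
turn vec(tool) [-0.0109  0.0211  0.006 ] j [37.3014 -2.0944 97.6547 -1.1565 84.9382  7.8682]
```

View pics/c4.png

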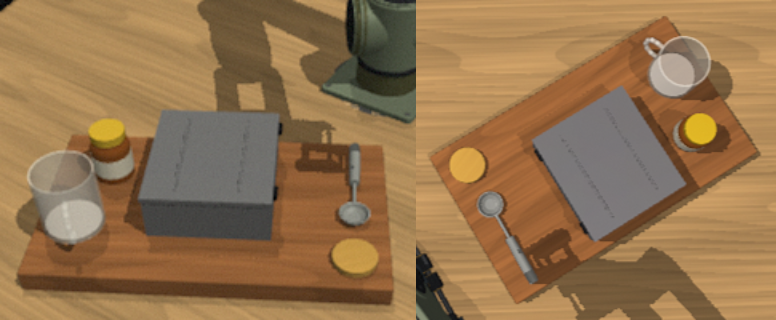

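The lid's near free corner (about 142,200) and far one (162,112) match the model at angle 0. The jar, jug, spoon and jar lid are unmoved, and the hand is clear.

```bash
python3 -c "
from bench import bot
print(bot.job_done())"
```

```text
the job is handed in; nothing more can be done
None
```

The case is packed and the job is handed in, at about 15.5 s on the robot's clock. With the closed fingertips I folded the flap flat. I then pushed the lid over along its arc at about 60–80 mm/s, pressed it shut and backed the hand away.

**Checks that agreed:**
- **Flap:** in the scene picture its corners match the model at angle 0.
- **Lid:** its free-edge corners match angle 0 to within 1–3 px of the enlarged picture in the scene view. The final press met a firm 20 N stop.
- **Loose items:** by eye, the jar, jug, spoon and jar lid stand where they were before.
- **Hand:** it ended about 0.3 m from the case, with only noise on the force reading.

**Checks that disagreed:**
- **Stop heights:** both stops read about 4 mm higher than the nominal heights. The offset was the same for the flap and the lid, so I took it as a calibration or fit error.
- **Force on the way down:** it read near zero for the last part of the lid's swing, below the 3–6 N expected. A picture then showed the lid nearly shut with the fingertips on it.

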